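# Check-weigh a reagent bottle on a two-pan balance

## Task

Check the filling of the small brown bottle (the shortest and slimmest of the round screw-cap bottles): stand it on the empty pan of the balance, let go, and see which way the beam tips against the reference weight on the other pan. Then take it off again and stand it in the square tray if it is heavier than the reference weight, or in the round dish if it is lighter, and leave it standing there. Keep the bottle upright throughout.

Things in the scene. Friction and masses are not known exactly. Their poses are not given: they have to be found in the camera images.
- bottle: Small round brown screw-cap bottle, white cap: body 50 mm in diameter, straight to about 60 mm height, then a shoulder; cap 32 mm in diameter, from 81 to 99 mm height. Origin: centre of its underside, z up. Loose; weighs 72 to 168 g, which cannot be seen. A larger brown bottle (62 mm wide, 134 mm high) stands near it and is not part of the job.
- weigh_pan: Empty round steel pan of the balance: 100 mm wide, flat floor 86 mm wide, rim 6 mm above the floor. Origin: its pivot, 28 mm straight below the floor. It stays level, rises and sinks 12 mm about mid height (floor at z = 88 mm); where on it the bottle stands does not matter. Other pan with fixed 120 g reference weight: 230 mm along -y; pointer and scale, 146 mm high, midway. The base is fixed.
- beam (a joint): Tilt of the balance beam, rad: 0 level, positive when the empty (weighing) pan is down, negative when the reference pan is down; stops at -0.1 and +0.1. It rests at -0.1 with nothing on the weighing pan. A difference of 2 % of the reference weight tips it fully; it takes up to about 1.5 s to settle.
- tray: Square white tray for bottles heavier than the reference weight: 130 x 130 mm outside, 14 mm high, wall and floor 3 mm thick, fixed to the worktop. Origin at the centre of its underside, its sides along its own x and y axes.
- dish: Round white dish for bottles lighter than the reference weight: 134 mm in outer diameter at the rim, 14 mm high, wall and floor 3 mm thick, fixed to the worktop. Origin at the centre of its underside.
There are look-alikes about, which are no part of the job. What is shaped like the dish but purple is not meant.

How it is judged (in metres and radians):
On the way:
1. the bottle stands by itself on the empty pan, let go, and the beam has come to rest (horizontal distance between bottle and weigh_pan below 0.03 m and contact force between bottle and weigh_pan above 0.4 N and angle between bottle's own z axis and vertical below 0.1 rad and contact force between the fingers and weigh_pan below 0.05 N and velocity of joint beam between -0.03 and 0.03 rad/s and contact force between the fingers and bottle below 0.05 N), for 0.3 s.
At the end, for the whole second after the job is handed in: The bottle stands upright (within 6 degrees), let go and at rest, on the floor of the square tray if heavier than the reference weight, of the round dish if lighter, within 36 mm of its centre. If within 5 % of the reference weight it may stand in either (((horizontal distance between bottle and tray below 0.036 m and z of bottle in the frame of tray below 0.008 m and contact force between bottle and tray above 1.118 N) or (horizontal distance between bottle and dish below 0.036 m and z of bottle in the frame of dish below 0.008 m and contact force between bottle and dish between 0.4 and 1.236 N)) and angle between bottle's own z axis and vertical below 0.1 rad and linear speed of bottle below 0.02 m/s and contact force between the fingers and bottle below 0.05 N); the robot touches nothing.
It fails at once if the bottle is tipped more than 34 degrees (angle between bottle's own z axis and vertical above 0.6 rad).
It also fails if it takes over 64 s, if anything falls off the work surface, if the arm or the gripper's body presses on something with over 40 N, if the wrist force passes 120 N, or if a joint passes its speed limit or range.

## Robot

A 6-joint arm with a two-finger parallel gripper is mounted at the origin on a cart in front of the work surface, level with it; the furniture and walls round the work are solid. World frame = base frame: x ahead of the robot, y to its left, z up, the work surface at z = 0. Lengths are in mm, angles in rad, forces in N, time in s.
With the tool pointing down it reaches from about 350 to 875 mm from the base axis. Payload 4.2 kg.
Tool frame: the origin (TCP) lies at the very end of the fingers, on their centre line; the grasp point (between the pads) lies 19 mm behind it; z points along the fingers, y is the line along which they close (so a half turn about z gives the same grasp; the last joint's range is limited). The gripper opens to 87 mm and grips with 3 to 60 N. Pads are 19 mm wide; open, the fingers measure 117 mm over their backs; the gripper's body (75 mm by 190 mm) begins 51 mm behind the grasp point.
Start: joints at [-1.019, 0.385, 0.008, 0, -1.194, -0.259], TCP at [180.412, -598.373, 222.55] pointing down, gripper open.
Joint ranges: [-3.14, 3.14], [-1.21, 2.06], [-1.07, 1.41], [-3.16, 2.05], [-2.99, -0.16], [-3.1, 3.1]. Speed limits (rad/s): [2.79, 2.79, 3.14, 3.14, 3.14, 3.14].

## Interface

Orientations are given as [roll, pitch, yaw] about the fixed x, y, z axes, in that order (R = Rz(yaw) Ry(pitch) Rx(roll)).
In Python, from cell import ctrl gives the robot as it stands.
- The arm moves only by the shell command python3 -m handwheel 'ROWS' [FORCE]. ROWS is JSON, a list of rows, each an object of numbers: "x", "y", "z": the shift along the tool's x, y, z in units of 30 mm (1.0 is 30 mm); "wx", "wy", "wz": the turn, a rotation vector about the tool's x, y, z in units of 5 degrees (1.0 is 5 degrees); "fingers": the finger opening in mm, from 0 to 87. In form: [{"x": .., "y": .., "z": .., "wx": .., "wy": .., "wz": .., "fingers": ..}, ...]. A call has 1 to 20 rows; each row shifts and turns the commanded pose from where the row before left it, along the tool's axes as they then stand; what a row does not reach is not made up. A row lasts 1/12 s, in which the tool goes at most 41.7 mm and 7.16 degrees, less where a joint would pass 70% of its speed; a pose out of reach is approached as far as the arm can. A call is refused whole if a number of a shift passes 1 or a number of a turn 1, either way. A call with a gripper value outside its range is refused whole. The fingers move at their own pace and stop on an object; FORCE is the grip in N (left out, the last holds). Time passes only in rows, so rows that do not move let the fingers close. It gives the time, the measured TCP pose, the force, the opening and the grip force at its end, in the units of the state.
- ctrl.read_state(): the state, without advancing time (a new reading comes with each control period).
- ctrl.grab_frame(name): name is "scene" or "top"; returns a dict with "pixels" (400x640x3 uint8, red, green, blue), "mtx" (3x3 intrinsics, pixels), "rvec" (rotation vector, rad) and "tvec" (3), from world to camera coordinates, as OpenCV has them. Camera axes: x right, y down, z forward; pixel columns grow to the right and rows downward; lengths in mm; the calibration is good to about 2 mm. A picture is of the moment at which its call begins. There is no depth.
- ctrl.hand_in(): hands the job in; it is judged then, once.
The state is a dict: "time_s": time; "joint_positions": joint angles; "qvel": joint speeds; "tau": joint torques, N m; "position": TCP position; "ee_rot": TCP orientation; "force": force on the tool from outside, world axes, zero at the start; "ft_torque": the same for the moment, N m; "grip_width": opening from 0.0 (shut) to 1.0 (fully open); "gripper_force": force on a finger pad.
Only numpy, scipy, OpenCV 4.12 (cv2) and the standard library are available. Lean on these libraries where they do the work, as an engineer would, in place of code of your own. Each camera call takes 0.05 s, during which the arm holds its last target. There are 200 camera calls.

## Working session

There is one attempt and no reset: what is moved stays moved. The work goes in short steps, Python scripts to look and compute and a shell command to move; the robot and the scene stay as the last step left them, time stands still between calls to the robot, and variables do not carry over. Pictures are saved under pics/ and viewed, at most 11 in all, crops included, and the job is handed in when it is done.

```bash
mkdir -p pics
cat > h.py <<'E'
import numpy as np, cv2
from cell import ctrl
def grab(n,name=None):
    f=ctrl.grab_frame(n)
    if name: cv2.imwrite('pics/'+name,cv2.cvtColor(f['pixels'],cv2.COLOR_RGB2BGR))
    return f
def ray(f,uv):
    R=cv2.Rodrigues(np.array(f['rvec'],float))[0]; t=np.array(f['tvec'],float).ravel()
    d=R.T@np.linalg.inv(np.array(f['mtx']))@np.array([uv[0],uv[1],1.]); return -R.T@t,d
def plane(f,uv,z):
    c,d=ray(f,uv); return c+d*(z-c[2])/d[2]
def proj(f,p):
    return cv2.projectPoints(np.array([p],float),np.array(f['rvec'],float),np.array(f['tvec'],float),np.array(f['mtx'],float),None)[0].ravel()
E
python3 - <<'E'
from h import *
for n in('scene','top'):
    f=grab(n,n+'0.png'); print(n,ray(f,(320,200)))
print(ctrl.read_state())
E
```

```text
scene (array([-341.45482871,  454.60510475,  654.72243813]), array([ 0.75845367, -0.37331111, -0.53422062]))
top (array([ 451.17285179,   17.13225484, 1066.26376933]), array([ 0.07091992,  0.01596712, -0.9973744 ]))
{'time_s': 0.1, 'joint_positions': array([-1.01938304e+00,  3.85487043e-01,  6.77770562e-03, -4.41148385e-04,
       -1.19402326e+00, -2.58615996e-01]), 'qvel': array([ 0.00168808, -0.00193615,  0.00364566,  0.0009036 ,  0.00013016,
        0.00143724]), 'tau': array([-4.39349296e-04, -3.91689599e+01,  1.87934393e+01,  4.23189461e+00,
        1.34691692e-02, -6.70562349e-05]), 'position': array([ 180.2658361 , -597.87562868,  221.56958739]), 'ee_rot': array([ 3.13961592e+00, -9.89363034e-05, -2.84895797e+00]), 'force': array([-0.15939298, -0.93577391,  0.0371791 ]), 'ft_torque': array([0.00028699, 0.01932814, 0.04289545]), 'gripper_force': 0.0, 'grip_width': 0.998011671375501}
```

View pics/scene0.png

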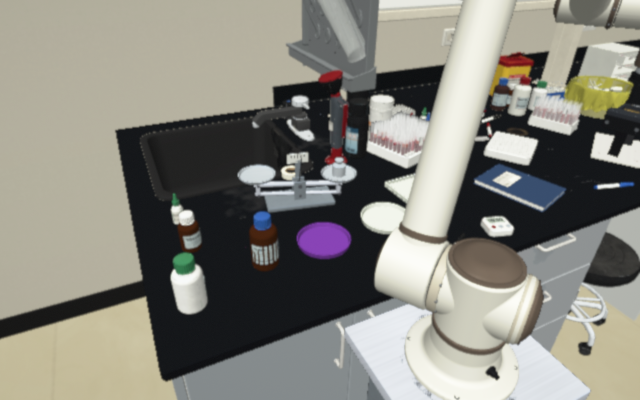

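View pics/top0.png

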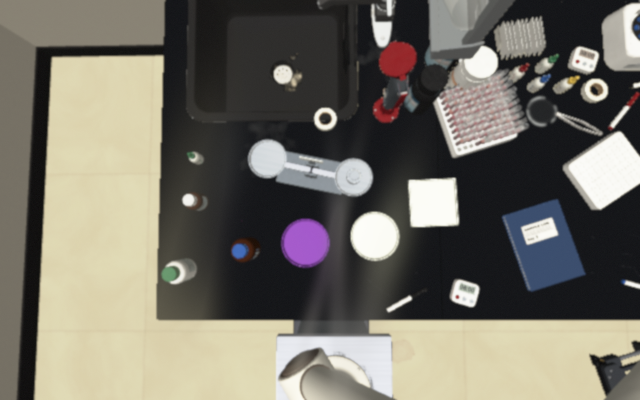

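The scene shows a brown bottle with a white cap at scene (190,232) / top (193,201). The larger brown one with a blue cap is at top (245,250), a white one with a green cap at top (178,270), and a small dropper bottle at top (195,157). The first one fits: brown, white cap, small. The empty pan is at top (267,159), the reference pan at (353,177), the white dish at (375,236), the purple look-alike at (305,243), and the tray candidate at (433,203).

Run:
```python
from h import *
f=grab('top'); s=grab('scene'); im=f['pixels']
hsv=cv2.cvtColor(im,cv2.COLOR_RGB2HSV)
white=((hsv[...,1]<60)&(hsv[...,2]>150)).astype(np.uint8)
grey=((hsv[...,1]<70)&(hsv[...,2]>110)).astype(np.uint8)
def comp(m,seed,z,name):
    n,l,st,c=cv2.connectedComponentsWithStats(m)
    k=l[seed[1],seed[0]]
    cn=max(cv2.findContours((l==k).astype(np.uint8),0,1)[0],key=cv2.contourArea)
    r=cv2.minAreaRect(cn); p=plane(f,r[0],z)
    box=[plane(f,q,z) for q in cv2.boxPoints(r)]
    print(name,k,st[k],r,p.round(1),'sides',[round(np.linalg.norm(box[i+1]-box[i]),1) for i in (0,1)],'scene px',proj(s,p).round())
    return p
comp(white,(190,200),99,'bottle')
comp(white,(375,236),14,'dish'); comp(white,(433,203),14,'tray')
n=im[135:185,243:290]; 
c=cv2.HoughCircles(cv2.cvtColor(im,cv2.COLOR_RGB2GRAY)[130:200,240:380],cv2.HOUGH_GRADIENT,1,40,param1=80,param2=12,minRadius=15,maxRadius=23)
for q in c[0]: print('circ',q+[240,130,0],plane(f,q[:2]+[240,130],82)) 
# crops
a=cv2.resize(im[125:255,165:295],(390,390),interpolation=2)
b=cv2.resize(s['pixels'][180:310,150:280],(390,390),interpolation=2)
cc=cv2.resize(s['pixels'][140:245,340:445],(390,390),interpolation=2)
d=cv2.resize(im[140:270,340:470],(390,390),interpolation=2)
out=np.vstack([np.hstack([a,b]),np.hstack([cc,d])]);out=cv2.resize(out,(600,600))
cv2.imwrite('pics/crop1.png',out[...,::-1])
```

```text
bottle 46 [182 194  13  12 126] ((188.0, 199.5), (11.0, 12.0), 90.0) [523.5 375.8  99. ] sides [np.float64(31.5), np.float64(28.7)] scene px [185. 214.]
dish 47 [ 351  212   49   49 1873] ((375.0, 236.0), (48.0, 48.0), 90.0) [ 424.7 -118.4   14. ] sides [np.float64(133.7), np.float64(132.6)] scene px [385. 216.]
tray 45 [ 408  178   51   49 2270] ((432.9637756347656, 202.38449096679688), (47.5061149597168, 48.38694763183594), 86.633544921875) [ 517.3 -281.2   14. ] sides [np.float64(135.1), np.float64(132.6)] scene px [414. 187.]
circ [353.5        176.5         18.79999924] [582.65527098 -55.71666843  82.        ]
circ [266.5 158.5  19. ] [632.60949141 174.43861592  82.        ]
```

View pics/crop1.png

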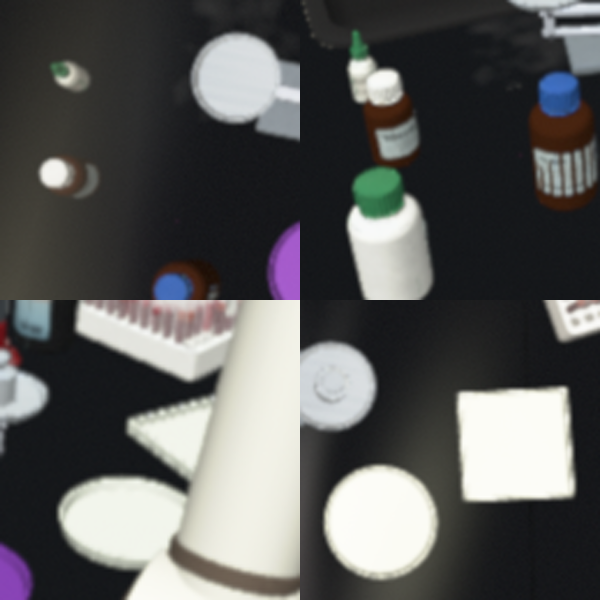

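The crop confirms it: a slim brown bottle with a white cap, beside a smaller white dropper bottle that has no screw cap. The dish is round and white, and the tray is square with a rim. I'll grip the cap (TCP about 70 mm above the bottle base) with the tool axes squared to the world.

```bash
python3 -m handwheel '[{"wz":0.84},{"wz":0.84},{"wz":0.84},{"wz":0.83},{"x":-0.9,"y":0.9},{"x":-0.9,"y":1},{"x":-0.9,"y":1},{"x":-0.9,"y":1},{"x":-0.9,"y":1},{"x":-0.9,"y":1},{"x":-0.9,"y":1},{"x":-0.9,"y":1},{"x":-0.9,"y":1},{"x":-0.9,"y":1},{"x":-0.9,"y":1},{"x":-0.9,"y":1},{"y":1},{"y":1},{"y":1},{"y":1}]'
python3 -m handwheel '[{"y":1},{"y":1},{"y":1},{"y":1},{"y":1},{"y":1},{"y":1},{"y":1},{"y":1},{"y":1},{"y":1},{"y":1},{"y":1},{"y":0.5},{"fingers":60},{"y":0}]'
```

```text
invalid input
invalid input
```

```bash
python3 -m handwheel '[{"x":0,"y":0,"z":0,"wx":0,"wy":0,"wz":0.84,"fingers":87},{"x":0,"y":0,"z":0,"wx":0,"wy":0,"wz":0.84,"fingers":87},{"x":0,"y":0,"z":0,"wx":0,"wy":0,"wz":0.84,"fingers":87},{"x":0,"y":0,"z":0,"wx":0,"wy":0,"wz":0.83,"fingers":87},{"x":-0.9,"y":0.9,"z":0,"wx":0,"wy":0,"wz":0,"fingers":87}]'; python3 -m handwheel '[{"x":-0.9,"y":0.9,"fingers":87}]'
```

```text
time_s: 0.62
position: [204.7, -573.8, 221.6]
ee_rot: [-3.141, -0.001, 3.134]
force: [1.3, 0.6, -0.2]
grip_width: 1.0
gripper_force: 0.0invalid input
```

```bash
python3 -m handwheel '[{"x":-0.9,"y":1,"z":0,"wx":0,"wy":0,"wz":0,"fingers":60},{"x":-0.9,"y":1,"z":0,"wx":0,"wy":0,"wz":0,"fingers":60},{"x":-0.9,"y":1,"z":0,"wx":0,"wy":0,"wz":0,"fingers":60},{"x":-0.9,"y":1,"z":0,"wx":0,"wy":0,"wz":0,"fingers":60},{"x":-0.9,"y":1,"z":0,"wx":0,"wy":0,"wz":0,"fingers":60},{"x":-0.9,"y":1,"z":0,"wx":0,"wy":0,"wz":0,"fingers":60},{"x":-0.9,"y":1,"z":0,"wx":0,"wy":0,"wz":0,"fingers":60},{"x":-0.9,"y":1,"z":0,"wx":0,"wy":0,"wz":0,"fingers":60},{"x":-0.9,"y":1,"z":0,"wx":0,"wy":0,"wz":0,"fingers":60},{"x":-0.9,"y":1,"z":0,"wx":0,"wy":0,"wz":0,"fingers":60},{"x":-0.9,"y":1,"z":0,"wx":0,"wy":0,"wz":0,"fingers":60},{"x":-0.6,"y":1,"z":0,"wx":0,"wy":0,"wz":0,"fingers":60},{"x":0,"y":1,"z":0,"wx":0,"wy":0,"wz":0,"fingers":60},{"x":0,"y":1,"z":0,"wx":0,"wy":0,"wz":0,"fingers":60},{"x":0,"y":1,"z":0,"wx":0,"wy":0,"wz":0,"fingers":60},{"x":0,"y":1,"z":0,"wx":0,"wy":0,"wz":0,"fingers":60},{"x":0,"y":1,"z":0,"wx":0,"wy":0,"wz":0,"fingers":60},{"x":0,"y":1,"z":0,"wx":0,"wy":0,"wz":0,"fingers":60},{"x":0,"y":1,"z":0,"wx":0,"wy":0,"wz":0,"fingers":60},{"x":0,"y":1,"z":0,"wx":0,"wy":0,"wz":0,"fingers":60}]'
```

```text
time_s: 2.28
position: [521.7, 30.3, 222.5]
ee_rot: [3.142, -0.0, -3.141]
force: [0.5, 0.2, -0.3]
grip_width: 0.692
gripper_force: 0.0
```

```bash
python3 -m handwheel '[{"x":0,"y":1,"z":0,"wx":0,"wy":0,"wz":0,"fingers":60},{"x":0,"y":1,"z":0,"wx":0,"wy":0,"wz":0,"fingers":60},{"x":0,"y":1,"z":0,"wx":0,"wy":0,"wz":0,"fingers":60},{"x":0,"y":1,"z":0,"wx":0,"wy":0,"wz":0,"fingers":60},{"x":0,"y":1,"z":0,"wx":0,"wy":0,"wz":0,"fingers":60},{"x":0,"y":1,"z":0,"wx":0,"wy":0,"wz":0,"fingers":60},{"x":0,"y":1,"z":0,"wx":0,"wy":0,"wz":0,"fingers":60},{"x":0,"y":1,"z":0,"wx":0,"wy":0,"wz":0,"fingers":60},{"x":0,"y":1,"z":0,"wx":0,"wy":0,"wz":0,"fingers":60},{"x":0,"y":1,"z":0,"wx":0,"wy":0,"wz":0,"fingers":60},{"x":0,"y":1,"z":0,"wx":0,"wy":0,"wz":0,"fingers":60},{"x":0,"y":0.5,"z":0,"wx":0,"wy":0,"wz":0,"fingers":60},{"x":0,"y":0,"z":0,"wx":0,"wy":0,"wz":0,"fingers":60}]'
python3 - <<'E'
from h import *
f=grab('top'); s=grab('scene','sc1.png')
im=np.hstack([cv2.resize(s['pixels'][120:290,130:330],(480,408)),])
cv2.imwrite('pics/crop2.png',im[...,::-1])
# empty-pan centre via rim at z=106 from scene start view: use bright blob in current scene
g=cv2.cvtColor(s['pixels'],cv2.COLOR_RGB2HSV); m=((g[...,1]<70)&(g[...,2]>150)).astype(np.uint8)
n,l,st,c=cv2.connectedComponentsWithStats(m); k=l[174,256]; print(k,st[k],c[k])
print('top ray pan z106',plane(f,(266.5,158.5),106),'ref z82',plane(f,(353.5,176.5),82))
p=plane(f,(266.5,158.5),106); print('scene px of that',proj(s,p), 'scene bottle cap', proj(s,[523.5,375.8,99]))
E
```

```text
time_s: 3.37
position: [521.6, 376.6, 221.4]
ee_rot: [-3.141, -0.001, -3.138]
force: [-0.2, -0.7, 0.2]
grip_width: 0.69
gripper_force: 0.0
28 [238 165  60  22 720] [261.53611111 176.10138889]
top ray pan z106 [628.18539343 170.6029036  106.        ] ref z82 [582.65527098 -55.71666843  82.        ]
scene px of that [255.42928196 173.50871168] scene bottle cap [184.95961786 213.68111272]
```

View pics/crop2.png

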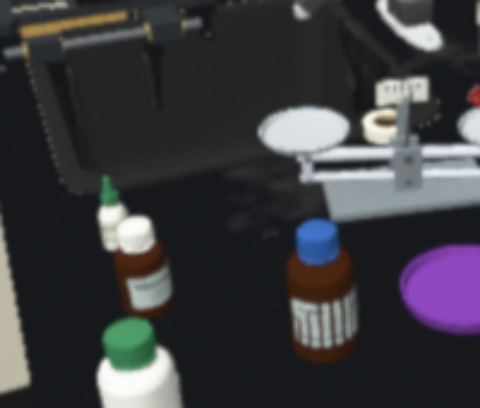

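The crop shows the bottle's cap at scene (186,215), which agrees with the top-view ray to about 3 mm. The empty pan is at (255,174), as predicted. Now I go down and grip the cap.

```bash
python3 -m handwheel '[{"x":-0.06,"y":0,"z":0.8,"wx":0,"wy":0,"wz":0,"fingers":60},{"x":0,"y":0,"z":1,"wx":0,"wy":0,"wz":0,"fingers":60},{"x":0,"y":0,"z":1,"wx":0,"wy":0,"wz":0,"fingers":60},{"x":0,"y":0,"z":1,"wx":0,"wy":0,"wz":0,"fingers":60},{"x":0,"y":0,"z":0.7,"wx":0,"wy":0,"wz":0,"fingers":60},{"x":0,"y":0,"z":0.5,"wx":0,"wy":0,"wz":0,"fingers":60},{"x":0,"y":0,"z":0,"wx":0,"wy":0,"wz":0,"fingers":60},{"x":0,"y":0,"z":0,"wx":0,"wy":0,"wz":0,"fingers":40},{"x":0,"y":0,"z":0,"wx":0,"wy":0,"wz":0,"fingers":36},{"x":0,"y":0,"z":0,"wx":0,"wy":0,"wz":0,"fingers":25},{"x":0,"y":0,"z":0,"wx":0,"wy":0,"wz":0,"fingers":25},{"x":0,"y":0,"z":0,"wx":0,"wy":0,"wz":0,"fingers":25},{"x":0,"y":0,"z":0,"wx":0,"wy":0,"wz":0,"fingers":25},{"x":0,"y":0,"z":0,"wx":0,"wy":0,"wz":0,"fingers":25},{"x":0,"y":0,"z":0,"wx":0,"wy":0,"wz":0,"fingers":25}]' 12
```

```text
time_s: 4.72
position: [525.0, 375.6, 74.7]
ee_rot: [3.138, 0.004, -3.14]
force: [-0.5, 2.1, 6.1]
grip_width: 0.379
gripper_force: 11.0
```

```bash
python3 -m handwheel '[{"x":0,"y":0,"z":-0.15,"wx":0,"wy":0,"wz":0,"fingers":25},{"x":0,"y":0,"z":-0.3,"wx":0,"wy":0,"wz":0,"fingers":25},{"x":0,"y":0,"z":-0.6,"wx":0,"wy":0,"wz":0,"fingers":25},{"x":0,"y":0,"z":-0.8,"wx":0,"wy":0,"wz":0,"fingers":25},{"x":0,"y":0,"z":-1,"wx":0,"wy":0,"wz":0,"fingers":25},{"x":0,"y":0,"z":-1,"wx":0,"wy":0,"wz":0,"fingers":25},{"x":0,"y":0,"z":-0.6,"wx":0,"wy":0,"wz":0,"fingers":25},{"x":0,"y":0,"z":-0.3,"wx":0,"wy":0,"wz":0,"fingers":25},{"x":0,"y":0,"z":0,"wx":0,"wy":0,"wz":0,"fingers":25}]'
python3 - <<'E'
from h import *
s=grab('scene'); st=ctrl.read_state(); print(st['position'],st['force'],st['grip_width'],st['gripper_force'])
p=st['position']; print(proj(s,p),'base',proj(s,p-[0,0,72]))
cv2.imwrite('pics/crop3.png',cv2.resize(s['pixels'][60:260,120:320],(480,480))[...,::-1])
E
```

```text
time_s: 5.47
position: [524.1, 374.0, 217.3]
ee_rot: [3.139, 0.002, -3.141]
force: [-0.5, 0.5, -1.7]
grip_width: 0.367
gripper_force: 14.4
[523.36647991 373.44738623 214.98434468] [-0.52914217 -0.42541402 -2.64041811] 0.3671714764178614 14.39049587752379
[177.74715404 169.10738042] base [183.00127486 197.32114351]
```

View pics/crop3.png

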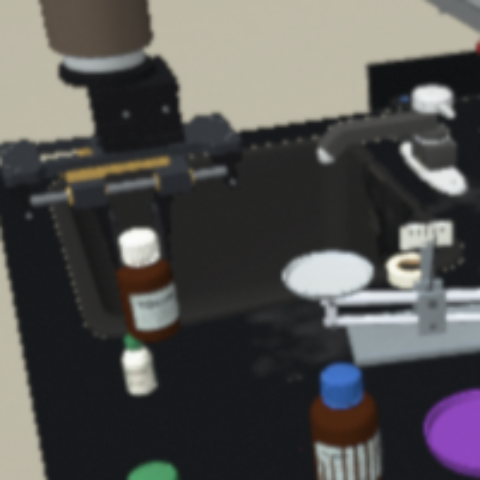

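The crop shows the bottle hanging upright in the fingers, cap top at about scene (177,158) and base at about (185,199), clear of the dropper bottle. The empty pan is at scene (257,174). Next I go over the pan.

```bash
python3 -m handwheel '[{"x":-0.15,"y":-0.28,"z":0,"wx":0,"wy":0,"wz":0,"fingers":25},{"x":-0.3,"y":-0.6,"z":0,"wx":0,"wy":0,"wz":0,"fingers":25},{"x":-0.4,"y":-0.8,"z":0,"wx":0,"wy":0,"wz":0,"fingers":25},{"x":-0.45,"y":-0.9,"z":0,"wx":0,"wy":0,"wz":0,"fingers":25},{"x":-0.45,"y":-0.9,"z":0,"wx":0,"wy":0,"wz":0,"fingers":25},{"x":-0.45,"y":-0.9,"z":0,"wx":0,"wy":0,"wz":0,"fingers":25},{"x":-0.45,"y":-0.9,"z":0,"wx":0,"wy":0,"wz":0,"fingers":25},{"x":-0.4,"y":-0.75,"z":0,"wx":0,"wy":0,"wz":0,"fingers":25},{"x":-0.3,"y":-0.5,"z":0,"wx":0,"wy":0,"wz":0,"fingers":25},{"x":-0.1,"y":-0.25,"z":0,"wx":0,"wy":0,"wz":0,"fingers":25},{"x":0,"y":0,"z":0.2,"wx":0,"wy":0,"wz":0,"fingers":25},{"x":0,"y":0,"z":0.4,"wx":0,"wy":0,"wz":0,"fingers":25},{"x":0,"y":0,"z":0.3,"wx":0,"wy":0,"wz":0,"fingers":25},{"x":0,"y":0,"z":0.1,"wx":0,"wy":0,"wz":0,"fingers":25},{"x":0,"y":0,"z":0,"wx":0,"wy":0,"wz":0,"fingers":25},{"x":0,"y":0,"z":0,"wx":0,"wy":0,"wz":0,"fingers":25}]'
python3 - <<'E'
from h import *
s=grab('scene'); st=ctrl.read_state(); print(st['position'],st['force'],st['grip_width'],st['gripper_force'])
p=st['position']; print(proj(s,p),'base',proj(s,p-[0,0,72]),proj(s,[628,170.6,100]))
cv2.imwrite('pics/crop4.png',cv2.resize(s['pixels'][110:230,220:360],(700,600))[...,::-1])
E
```

```text
time_s: 6.85
position: [627.1, 171.1, 184.8]
ee_rot: [-3.141, -0.001, -3.14]
force: [-0.1, -0.5, -0.7]
grip_width: 0.368
gripper_force: 14.1
[627.4136661  171.09406517 185.34660839] [-0.22011927 -0.366367   -1.04815121] 0.36908098646855025 14.097268048462865
[253.26183029 146.52372754] base [255.15872145 171.24398526] [255.60331019 175.50910024]
```

View pics/crop4.png

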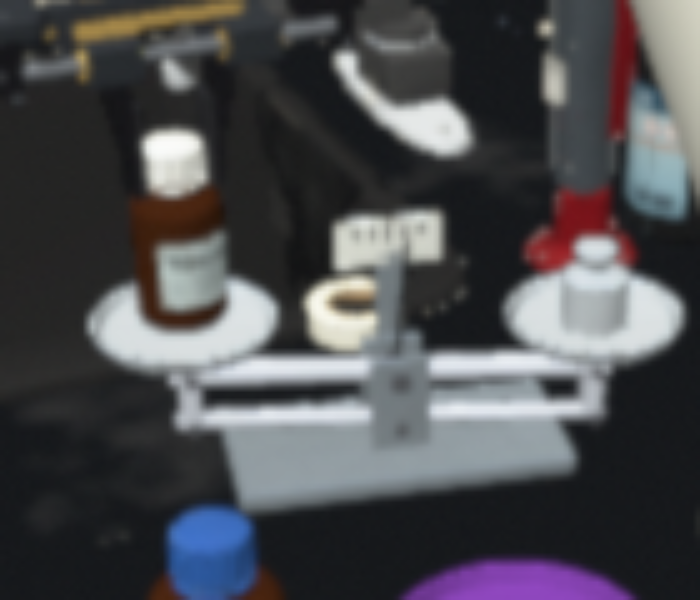

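The bottle is centred above the empty pan with a gap of about 10 mm. The reference weight is at crop (595,290). I set it down and let go.

```bash
python3 -m handwheel '[{"x":0,"y":0,"z":0.15,"wx":0,"wy":0,"wz":0,"fingers":25},{"x":0,"y":0,"z":0.15,"wx":0,"wy":0,"wz":0,"fingers":25},{"x":0,"y":0,"z":0.1,"wx":0,"wy":0,"wz":0,"fingers":25},{"x":0,"y":0,"z":0.06,"wx":0,"wy":0,"wz":0,"fingers":25},{"x":0,"y":0,"z":0,"wx":0,"wy":0,"wz":0,"fingers":25},{"x":0,"y":0,"z":0,"wx":0,"wy":0,"wz":0,"fingers":25},{"x":0,"y":0,"z":0,"wx":0,"wy":0,"wz":0,"fingers":25}]'
python3 -c "
from h import *
s=grab('scene','sc5.png');cv2.imwrite('pics/crop5.png',cv2.resize(s['pixels'][110:230,220:360],(700,600))[...,::-1]);print(ctrl.read_state()['force'])"
```

```text
time_s: 7.48
position: [627.5, 170.5, 171.6]
ee_rot: [3.141, 0.0, -3.141]
force: [0.0, 0.2, -0.4]
grip_width: 0.37
gripper_force: 14.2
[-0.83152001 -0.33911382 -1.06430256]
```

View pics/crop5.png

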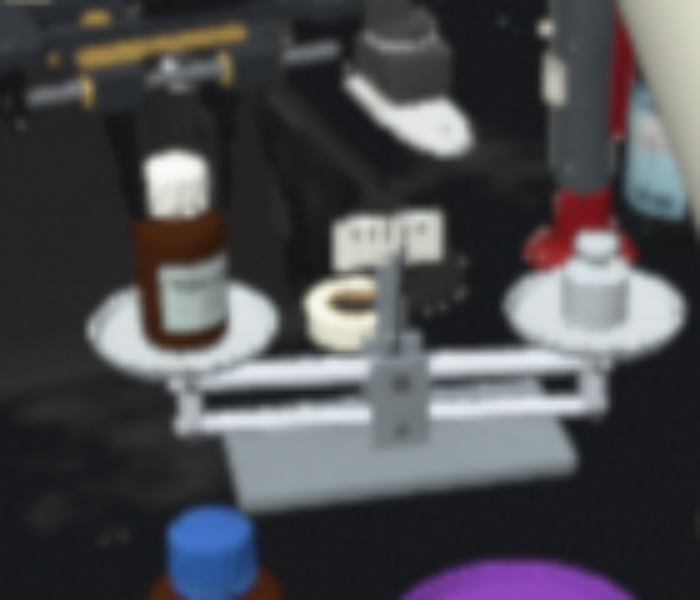

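The bottle is at the floor of the pan, base at crop (185,345). I release it and wait.

```bash
python3 -m handwheel '[{"x":0,"y":0,"z":0,"wx":0,"wy":0,"wz":0,"fingers":33},{"x":0,"y":0,"z":0,"wx":0,"wy":0,"wz":0,"fingers":36},{"x":0,"y":0,"z":0,"wx":0,"wy":0,"wz":0,"fingers":42},{"x":0,"y":0,"z":0,"wx":0,"wy":0,"wz":0,"fingers":50},{"x":0,"y":0,"z":0,"wx":0,"wy":0,"wz":0,"fingers":60},{"x":0,"y":0,"z":0,"wx":0,"wy":0,"wz":0,"fingers":60},{"x":0,"y":0,"z":0,"wx":0,"wy":0,"wz":0,"fingers":60},{"x":0,"y":0,"z":0,"wx":0,"wy":0,"wz":0,"fingers":60},{"x":0,"y":0,"z":0,"wx":0,"wy":0,"wz":0,"fingers":60},{"x":0,"y":0,"z":0,"wx":0,"wy":0,"wz":0,"fingers":60},{"x":0,"y":0,"z":0,"wx":0,"wy":0,"wz":0,"fingers":60},{"x":0,"y":0,"z":0,"wx":0,"wy":0,"wz":0,"fingers":60},{"x":0,"y":0,"z":0,"wx":0,"wy":0,"wz":0,"fingers":60},{"x":0,"y":0,"z":0,"wx":0,"wy":0,"wz":0,"fingers":60},{"x":0,"y":0,"z":0,"wx":0,"wy":0,"wz":0,"fingers":60},{"x":0,"y":0,"z":0,"wx":0,"wy":0,"wz":0,"fingers":60},{"x":0,"y":0,"z":0,"wx":0,"wy":0,"wz":0,"fingers":60},{"x":0,"y":0,"z":0,"wx":0,"wy":0,"wz":0,"fingers":60},{"x":0,"y":0,"z":0,"wx":0,"wy":0,"wz":0,"fingers":60},{"x":0,"y":0,"z":0,"wx":0,"wy":0,"wz":0,"fingers":60}]'
python3 -m handwheel '[{"x":0,"y":0,"z":0,"wx":0,"wy":0,"wz":0,"fingers":60},{"x":0,"y":0,"z":0,"wx":0,"wy":0,"wz":0,"fingers":60},{"x":0,"y":0,"z":0,"wx":0,"wy":0,"wz":0,"fingers":60},{"x":0,"y":0,"z":0,"wx":0,"wy":0,"wz":0,"fingers":60},{"x":0,"y":0,"z":0,"wx":0,"wy":0,"wz":0,"fingers":60},{"x":0,"y":0,"z":0,"wx":0,"wy":0,"wz":0,"fingers":60},{"x":0,"y":0,"z":0,"wx":0,"wy":0,"wz":0,"fingers":60},{"x":0,"y":0,"z":0,"wx":0,"wy":0,"wz":0,"fingers":60},{"x":0,"y":0,"z":0,"wx":0,"wy":0,"wz":0,"fingers":60},{"x":0,"y":0,"z":0,"wx":0,"wy":0,"wz":0,"fingers":60},{"x":0,"y":0,"z":0,"wx":0,"wy":0,"wz":0,"fingers":60},{"x":0,"y":0,"z":0,"wx":0,"wy":0,"wz":0,"fingers":60}]'
python3 -c "
from h import *
s=grab('scene','sc6.png');cv2.imwrite('pics/crop6.png',cv2.resize(s['pixels'][110:230,220:360],(700,600))[...,::-1]);print(ctrl.read_state()['force'])"
```

```text
time_s: 9.2
position: [627.4, 170.4, 171.3]
ee_rot: [3.142, -0.0, -3.141]
force: [-0.2, 0.4, 0.1]
grip_width: 0.691
gripper_force: 0.0
time_s: 10.2
position: [627.4, 170.4, 171.3]
ee_rot: [3.142, 0.0, -3.141]
force: [-0.0, -0.8, 0.2]
grip_width: 0.69
gripper_force: 0.0
[-0.47146739  0.87562911 -0.53922868]
```

View pics/crop6.png

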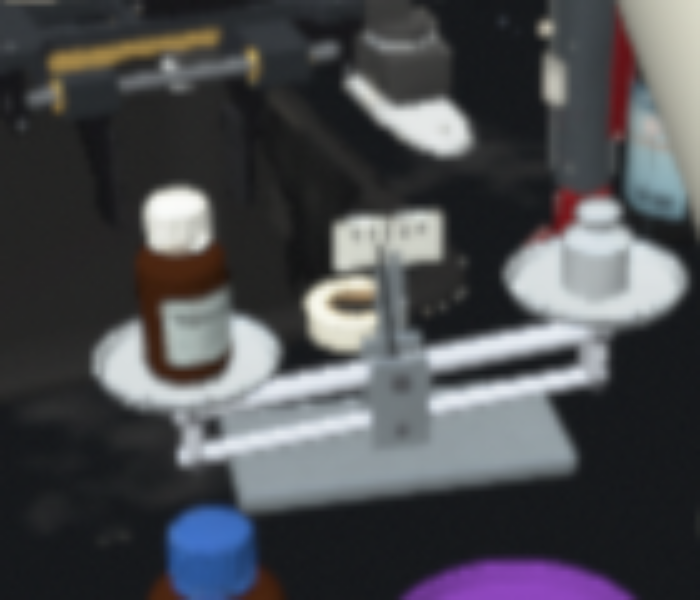

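The beam has tipped with the bottle's pan down (bottle pan at crop (187,360), reference pan up at (595,278)). The bottle stands free, so it is heavier and goes to the square tray. I regrip the cap 20 mm lower and lift.

```bash
python3 -m handwheel '[{"x":0,"y":0,"z":0.2,"wx":0,"wy":0,"wz":0,"fingers":60},{"x":0,"y":0,"z":0.3,"wx":0,"wy":0,"wz":0,"fingers":60},{"x":0,"y":0,"z":0.17,"wx":0,"wy":0,"wz":0,"fingers":60},{"x":0,"y":0,"z":0,"wx":0,"wy":0,"wz":0,"fingers":50},{"x":0,"y":0,"z":0,"wx":0,"wy":0,"wz":0,"fingers":40},{"x":0,"y":0,"z":0,"wx":0,"wy":0,"wz":0,"fingers":36},{"x":0,"y":0,"z":0,"wx":0,"wy":0,"wz":0,"fingers":25},{"x":0,"y":0,"z":0,"wx":0,"wy":0,"wz":0,"fingers":25},{"x":0,"y":0,"z":0,"wx":0,"wy":0,"wz":0,"fingers":25},{"x":0,"y":0,"z":0,"wx":0,"wy":0,"wz":0,"fingers":25},{"x":0,"y":0,"z":0,"wx":0,"wy":0,"wz":0,"fingers":25},{"x":0,"y":0,"z":0,"wx":0,"wy":0,"wz":0,"fingers":25}]' 12
python3 -m handwheel '[{"x":0,"y":0,"z":-0.2,"wx":0,"wy":0,"wz":0,"fingers":25},{"x":0,"y":0,"z":-0.5,"wx":0,"wy":0,"wz":0,"fingers":25},{"x":0,"y":0,"z":-0.7,"wx":0,"wy":0,"wz":0,"fingers":25},{"x":0,"y":0,"z":-0.8,"wx":0,"wy":0,"wz":0,"fingers":25},{"x":0,"y":0,"z":-0.8,"wx":0,"wy":0,"wz":0,"fingers":25},{"x":0,"y":0,"z":-0.8,"wx":0,"wy":0,"wz":0,"fingers":25},{"x":0,"y":0,"z":-0.4,"wx":0,"wy":0,"wz":0,"fingers":25},{"x":0,"y":0,"z":-0.1,"wx":0,"wy":0,"wz":0,"fingers":25},{"x":0,"y":0,"z":0,"wx":0,"wy":0,"wz":0,"fingers":25}]'
python3 -c "
from h import *
s=grab('scene','sc7.png');cv2.imwrite('pics/crop7.png',cv2.resize(s['pixels'][70:230,180:360],(675,600))[...,::-1]);print(ctrl.read_state()['force'])"
```

```text
time_s: 11.25
position: [627.6, 170.6, 151.5]
ee_rot: [3.141, 0.001, -3.141]
force: [0.2, -0.0, 0.6]
grip_width: 0.369
gripper_force: 10.5
time_s: 12.0
position: [627.3, 170.5, 280.8]
ee_rot: [3.141, 0.001, -3.141]
force: [0.6, 0.5, -1.8]
grip_width: 0.369
gripper_force: 10.8
[-0.4220029  -1.09393888 -1.01396909]
```

View pics/crop7.png

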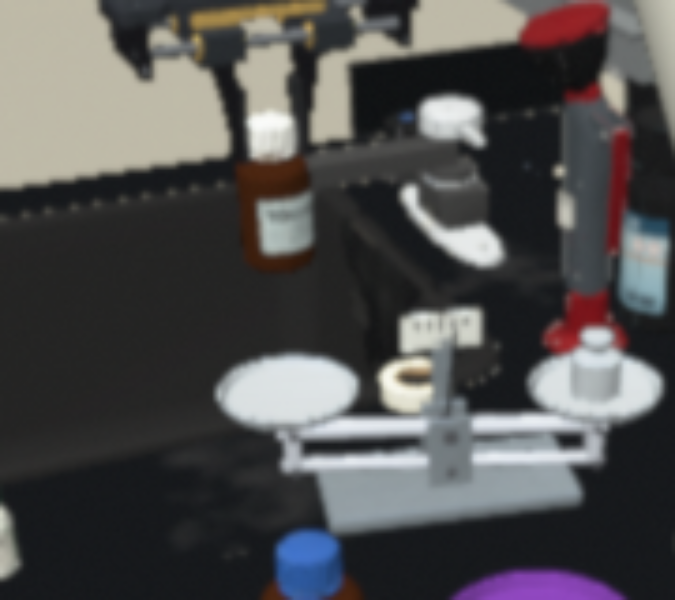

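The bottle is held upright at crop (275,200), and the empty pan has risen again. Next I go to the tray, x first and then y, to stay clear of the tall red stand.

```bash
python3 -m handwheel '[{"x":0.2,"y":0,"z":0,"wx":0,"wy":0,"wz":0,"fingers":25},{"x":0.5,"y":0,"z":0,"wx":0,"wy":0,"wz":0,"fingers":25},{"x":0.7,"y":-0.2,"z":0,"wx":0,"wy":0,"wz":0,"fingers":25},{"x":0.7,"y":-0.5,"z":0,"wx":0,"wy":0,"wz":0,"fingers":25},{"x":0.7,"y":-0.7,"z":0,"wx":0,"wy":0,"wz":0,"fingers":25},{"x":0.5,"y":-0.9,"z":0,"wx":0,"wy":0,"wz":0,"fingers":25},{"x":0.3,"y":-1,"z":0,"wx":0,"wy":0,"wz":0,"fingers":25},{"x":0.07,"y":-1,"z":0,"wx":0,"wy":0,"wz":0,"fingers":25},{"x":0,"y":-1,"z":0,"wx":0,"wy":0,"wz":0,"fingers":25},{"x":0,"y":-1,"z":0,"wx":0,"wy":0,"wz":0,"fingers":25},{"x":0,"y":-1,"z":0,"wx":0,"wy":0,"wz":0,"fingers":25},{"x":0,"y":-1,"z":0,"wx":0,"wy":0,"wz":0,"fingers":25},{"x":0,"y":-1,"z":0,"wx":0,"wy":0,"wz":0,"fingers":25},{"x":0,"y":-1,"z":0,"wx":0,"wy":0,"wz":0,"fingers":25},{"x":0,"y":-1,"z":0,"wx":0,"wy":0,"wz":0,"fingers":25},{"x":0,"y":-1,"z":0,"wx":0,"wy":0,"wz":0,"fingers":25},{"x":0,"y":-1,"z":0,"wx":0,"wy":0,"wz":0,"fingers":25},{"x":0,"y":-0.9,"z":0,"wx":0,"wy":0,"wz":0,"fingers":25},{"x":0,"y":-0.6,"z":0,"wx":0,"wy":0,"wz":0,"fingers":25},{"x":0,"y":-0.26,"z":0,"wx":0,"wy":0,"wz":0,"fingers":25}]'
python3 -m handwheel '[{"x":0,"y":0,"z":0.2,"wx":0,"wy":0,"wz":0,"fingers":25},{"x":0,"y":0,"z":0.5,"wx":0,"wy":0,"wz":0,"fingers":25},{"x":0,"y":0,"z":0.8,"wx":0,"wy":0,"wz":0,"fingers":25},{"x":0,"y":0,"z":1,"wx":0,"wy":0,"wz":0,"fingers":25},{"x":0,"y":0,"z":1,"wx":0,"wy":0,"wz":0,"fingers":25},{"x":0,"y":0,"z":0.8,"wx":0,"wy":0,"wz":0,"fingers":25},{"x":0,"y":0,"z":0.6,"wx":0,"wy":0,"wz":0,"fingers":25},{"x":0,"y":0,"z":0.4,"wx":0,"wy":0,"wz":0,"fingers":25},{"x":0,"y":0,"z":0,"wx":0,"wy":0,"wz":0,"fingers":25},{"x":0,"y":0,"z":0,"wx":0,"wy":0,"wz":0,"fingers":25}]'
python3 -c "
from h import *
s=grab('top','top8.png');p=ctrl.read_state()['position'];print(p,proj(s,p),proj(s,[517,-281,3]));cv2.imwrite('pics/crop8.png',cv2.resize(s['pixels'][130:330,330:530],(600,600))[...,::-1])"
```

```text
time_s: 13.72
position: [516.2, -283.2, 278.1]
ee_rot: [3.141, -0.004, 3.139]
force: [0.4, -0.2, -1.8]
grip_width: 0.369
gripper_force: 10.9
time_s: 14.55
position: [516.9, -280.2, 120.3]
ee_rot: [3.141, -0.002, -3.14]
force: [1.1, -0.7, -1.7]
grip_width: 0.365
gripper_force: 10.9
[ 517.7188229  -280.68968551  121.45392218] [444.8932647  199.44130653] [431.77779002 202.73257092]
```

View pics/crop8.png

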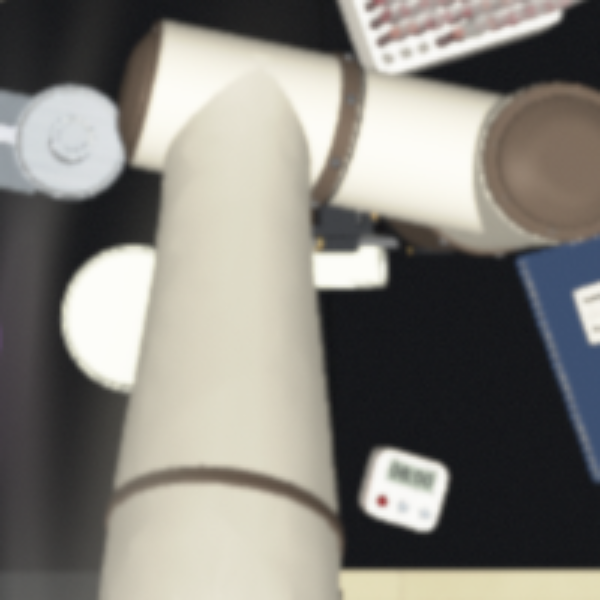

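The arm hides most of the tray in the top view, with only its edge visible at crop (350,270). The tray was measured before, and the TCP is within 1 mm of its centre. I lower and release.

```bash
python3 -m handwheel '[{"x":0,"y":0,"z":0.3,"wx":0,"wy":0,"wz":0,"fingers":25},{"x":0,"y":0,"z":0.4,"wx":0,"wy":0,"wz":0,"fingers":25},{"x":0,"y":0,"z":0.3,"wx":0,"wy":0,"wz":0,"fingers":25},{"x":0,"y":0,"z":0.2,"wx":0,"wy":0,"wz":0,"fingers":25},{"x":0,"y":0,"z":0.1,"wx":0,"wy":0,"wz":0,"fingers":25},{"x":0,"y":0,"z":0.04,"wx":0,"wy":0,"wz":0,"fingers":25},{"x":0,"y":0,"z":0.04,"wx":0,"wy":0,"wz":0,"fingers":25},{"x":0,"y":0,"z":0,"wx":0,"wy":0,"wz":0,"fingers":25},{"x":0,"y":0,"z":0,"wx":0,"wy":0,"wz":0,"fingers":25},{"x":0,"y":0,"z":0,"wx":0,"wy":0,"wz":0,"fingers":25}]'
```

```text
time_s: 15.43
position: [517.7, -281.5, 80.2]
ee_rot: [-3.141, 0.001, -3.141]
force: [-0.2, 0.8, -1.9]
grip_width: 0.372
gripper_force: 10.9
```

Not in contact yet: the force is still about the bottle's weight. I lower in small steps.

```bash
python3 -m handwheel '[{"x":0,"y":0,"z":0.04,"wx":0,"wy":0,"wz":0,"fingers":25},{"x":0,"y":0,"z":0.04,"wx":0,"wy":0,"wz":0,"fingers":25},{"x":0,"y":0,"z":0,"wx":0,"wy":0,"wz":0,"fingers":25},{"x":0,"y":0,"z":0,"wx":0,"wy":0,"wz":0,"fingers":25}]'
python3 -m handwheel '[{"x":0,"y":0,"z":0.04,"wx":0,"wy":0,"wz":0,"fingers":25},{"x":0,"y":0,"z":0,"wx":0,"wy":0,"wz":0,"fingers":25},{"x":0,"y":0,"z":0,"wx":0,"wy":0,"wz":0,"fingers":25}]'
```

```text
time_s: 15.77
position: [517.8, -281.5, 78.0]
ee_rot: [-3.141, 0.001, -3.141]
force: [-1.0, 1.7, 3.4]
grip_width: 0.368
gripper_force: 11.1
time_s: 16.02
position: [518.1, -281.8, 78.0]
ee_rot: [-3.14, 0.002, -3.14]
force: [-1.4, 1.3, 7.6]
grip_width: 0.368
gripper_force: 12.1
```

Contact. I release and go straight up, then move aside to check.

```bash
python3 -m handwheel '[{"x":0,"y":0,"z":-0.05,"wx":0,"wy":0,"wz":0,"fingers":25},{"x":0,"y":0,"z":0,"wx":0,"wy":0,"wz":0,"fingers":34},{"x":0,"y":0,"z":0,"wx":0,"wy":0,"wz":0,"fingers":40},{"x":0,"y":0,"z":0,"wx":0,"wy":0,"wz":0,"fingers":50},{"x":0,"y":0,"z":0,"wx":0,"wy":0,"wz":0,"fingers":60},{"x":0,"y":0,"z":0,"wx":0,"wy":0,"wz":0,"fingers":60},{"x":0,"y":0,"z":0,"wx":0,"wy":0,"wz":0,"fingers":60},{"x":0,"y":0,"z":-0.3,"wx":0,"wy":0,"wz":0,"fingers":60},{"x":0,"y":0,"z":-0.7,"wx":0,"wy":0,"wz":0,"fingers":60},{"x":0,"y":0,"z":-1,"wx":0,"wy":0,"wz":0,"fingers":60},{"x":0,"y":0,"z":-1,"wx":0,"wy":0,"wz":0,"fingers":60},{"x":0,"y":0,"z":-1,"wx":0,"wy":0,"wz":0,"fingers":60},{"x":0,"y":0,"z":-0.8,"wx":0,"wy":0,"wz":0,"fingers":60},{"x":0,"y":0,"z":-0.4,"wx":0,"wy":0,"wz":0,"fingers":60},{"x":0,"y":0,"z":0,"wx":0,"wy":0,"wz":0,"fingers":60}]'
python3 -m handwheel '[{"x":0.2,"y":-0.4,"z":0,"wx":0,"wy":0,"wz":0,"fingers":60},{"x":0.4,"y":-0.8,"z":0,"wx":0,"wy":0,"wz":0,"fingers":60},{"x":0.5,"y":-1,"z":0,"wx":0,"wy":0,"wz":0,"fingers":60},{"x":0.5,"y":-1,"z":0,"wx":0,"wy":0,"wz":0,"fingers":60},{"x":0.5,"y":-1,"z":0,"wx":0,"wy":0,"wz":0,"fingers":60},{"x":0.5,"y":-1,"z":0,"wx":0,"wy":0,"wz":0,"fingers":60},{"x":0.5,"y":-1,"z":0,"wx":0,"wy":0,"wz":0,"fingers":60},{"x":0.5,"y":-1,"z":0,"wx":0,"wy":0,"wz":0,"fingers":60},{"x":0.5,"y":-1,"z":0,"wx":0,"wy":0,"wz":0,"fingers":60},{"x":0.5,"y":-0.8,"z":0,"wx":0,"wy":0,"wz":0,"fingers":60},{"x":0.3,"y":-0.5,"z":0,"wx":0,"wy":0,"wz":0,"fingers":60},{"x":0,"y":0,"z":0,"wx":0,"wy":0,"wz":0,"fingers":60},{"x":0,"y":0,"z":0,"wx":0,"wy":0,"wz":0,"fingers":60},{"x":0,"y":0,"z":0,"wx":0,"wy":0,"wz":0,"fingers":60}]'
python3 -c "
from h import *
f=grab('top');s=grab('scene');print(proj(f,[517,-281,3]),proj(f,[517,-281,102]))
a=cv2.resize(f['pixels'][130:280,340:490],(400,400));b=cv2.resize(s['pixels'][120:240,340:460],(400,400));cv2.imwrite('pics/crop9.png',np.hstack([a,b])[...,::-1])"
```

```text
time_s: 17.27
position: [519.1, -282.2, 238.3]
ee_rot: [-3.139, 0.008, -3.141]
force: [0.5, -0.5, -0.9]
grip_width: 0.689
gripper_force: 0.0
time_s: 18.43
position: [370.1, -566.0, 232.2]
ee_rot: [3.14, -0.002, -3.141]
force: [0.0, -0.1, 0.2]
grip_width: 0.689
gripper_force: 0.0
[431.77779002 202.73257092] [442.62727851 200.27105615]
```

View pics/crop9.png

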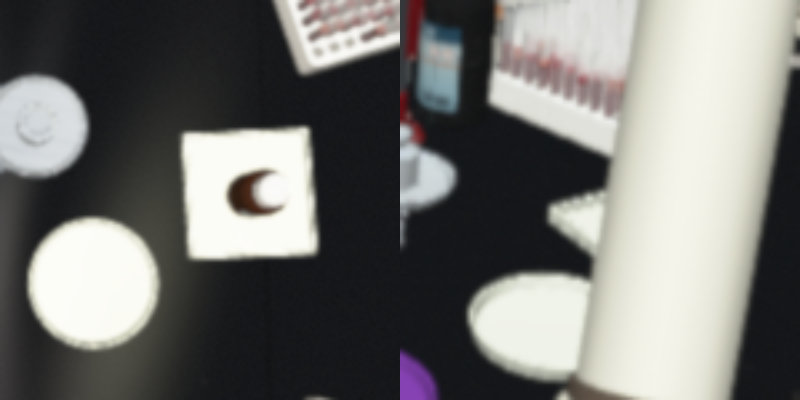

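The bottle stands upright in the centre of the square tray. Its cap is at top (441.6,200.9) against (442.6,200.3) expected, and the robot is clear. I hand in.

```bash
python3 -c "
from cell import ctrl
print(ctrl.hand_in())"
```

```text
the job is handed in; nothing more can be done
None
```

The small brown bottle tipped the balance as heavier than the reference weight; it now stands upright in the centre of the square tray, released, and the job is handed in (hand-in returned no verdict).

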